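# Unbar the vial rack and weigh the wide-capped vial

## Robot

A 6-joint arm with a two-finger parallel gripper is mounted at the origin on a cart in front of the work surface, level with it; the furniture and walls round the work are solid. World frame = base frame: x ahead of the robot, y to its left, z up, the work surface at z = 0. Lengths are in m, angles in degrees, forces in N, time in s.
With the tool pointing down it reaches from about 0.4 to 0.825 m from the base axis. Payload 7 kg.
Tool frame: the origin (TCP) lies between the finger pads; the fingertips stand 19 mm ahead of it and the grasp point (between the pads) is the TCP; z points along the fingers, y is the line along which they close (so a half turn about z gives the same grasp; the last joint's range is limited). The gripper opens to 88 mm and grips with 3 to 60 N. Pads are 19 mm wide; open, the fingers measure 130 mm over their backs; the gripper's body (78 mm by 193 mm) begins 47 mm behind the grasp point.
Start: joints at [86.522, 20.546, 0.682, 0, -70.136, -16.507], TCP at [0.231, 0.634, 0.246] pointing down, gripper open.
Joint ranges: [-176.03, 176.03], [-82.01, 121.73], [-58.28, 71.71], [-173.87, 95.51], [-174.79, -0.11], [-173.66, 173.66]. Speed limits (degrees/s): [136.94, 136.94, 172.46, 180, 180, 180].

## Interface

Orientations are given as [roll, pitch, yaw] about the fixed x, y, z axes, in that order (R = Rz(yaw) Ry(pitch) Rx(roll)).
In Python, from plant import get_obs, snapshot, close_job, spot_in, spot_point gives the robot as it stands.
- The arm moves only by the tool play_rows, never from a script. Its argument "plan" is a list of rows, each a list of 6 numbers: the shift along the tool's x, y, z in cm, then the turn, a rotation vector about the tool's x, y, z in degrees. A call has 1 to 20 rows; each row shifts and turns the commanded pose from where the row before left it, along the tool's axes as they then stand; what a row does not reach is not made up. A row lasts 1/12 s, in which the tool goes at most 41.7 mm and 7.16 degrees, less where a joint would pass 70% of its speed; a pose out of reach is approached as far as the arm can. A call is refused whole if a number of a shift passes 4.17 or a number of a turn 7.16, either way. A call with a gripper value outside its range is refused whole. "grip" is the finger opening in cm, from 0 to 8.76, set as the call begins (left out, the last holds). The fingers move at their own pace and stop on an object; the grip force is fixed at half the most. Time passes only in rows, so rows that do not move let the fingers close. It gives the time, the measured TCP pose, the force, the opening and the grip force at its end, in the units of the state.
- get_obs(): the state, without advancing time (a new reading comes with each control period).
- snapshot(name): name is "scene" or "top" or "wrist"; returns a dict with "frame" (400x640x3 uint8, red, green, blue), "fx", "fy", "cx", "cy" (pixels), "position" and "attitude" of the camera in the world. Camera axes: x right, y down, z forward; pixel columns grow to the right and rows downward; lengths in m; the calibration is good to about 2 mm. A picture is of the moment at which its call begins. There is no depth.
- close_job(): hands the job in; it is judged then, once.
Trained networks look in the newest picture that a camera, given by its name, has taken for a name from the list of things; names that differ only in an ending like _2 or _b are one class to them, and where a whole thing is asked for, a point or a joint stands for the part that bears it (a point fixed in the world has none). Each returns a list of dicts, best first, with "score" (0 to 1); they miss things now and then, are a little off and sometimes report something else, mostly with a low value. They report only what shows in the picture. A call takes as long as a camera call. They do not tell look-alikes from the thing itself.
- spot_in(camera, thing): "position" ([x, y, z] in m, in world coordinates, good to about 4 mm: the middle of the surface that is visible of it).
- spot_point(camera, thing): "position" ([x, y, z] in m, in world coordinates, good to about 4 mm: a listed point, or the origin of a listed thing).
The state is a dict: "clock": time; "joint_pos": joint angles; "qvel": joint speeds; "tau": joint torques, N m; "tool_pos": TCP position; "orientation": TCP orientation; "force": force on the tool from outside, world axes, zero at the start; "moment": the same for the moment, N m; "opening": finger opening in m; "gripper_force": force on a finger pad.
Only numpy, scipy, OpenCV 4.12 (cv2) and the standard library are available. Lean on these libraries where they do the work, as an engineer would, in place of code of your own. Each camera call takes 0.05 s, during which the arm holds its last target. There are 200 camera calls.

## Task

Lift the retaining bar out of the rack's two open brackets and lay it flat on the bench, handle up; there is clear space for it in front of the rack. Then take the vial with the wide cap out of the rack and stand it upright near the middle of the balance pan. Leave the narrow-capped vial where it is in the rack.

Things in the scene. Friction and masses are not known exactly. Their poses are not given: they have to be found in the camera images.
- bar_grip (a point): Centre of the bar's black handle, 14 (x) x 44 (y) x 30 high mm, set on a flat steel bar 20 (x) x 222 (y) x 12 high with end heads 30 wide (x), 18 high; ~150 g. Point is 27 mm above the underside. y along bar, z up, x away from robot. Starts loose in two U-brackets over the vials, underside 90 mm above bench; free when lifted 25 mm. Bench 60 to 180 mm in front of it (robot's side) is clear.
- wide_vial_centre (a point): Centre (half-way up) of the amber vial with the wide white cap: 78 mm tall, body 32 mm diameter, cap 40 mm diameter, its top 22 mm, white label; about 60 g; z up. Stands loose in a well of the grey rack, under the bar, 45 mm to one side of its middle (either side), base 10 mm above the bench; well 35 mm wide, 30 deep. Grip the cap across the row.
- narrow_vial_centre (a point): Centre of the other amber vial, alike but with a cap 26 mm in diameter, 90 mm from the first in the same rack; it stays there. Rack: fixed, block 64 x 250 mm along the bar, 40 mm high; three wells in a row, the middle one empty; brackets 95 mm either side of the middle, 40 mm wide across the row, their prongs up to 109 mm above the bench.
- pan (a point): Centre of the top face of the round steel pan, 96 mm in diameter, 50 mm above the bench, on the white compact balance (150 wide x 180 deep x 38 mm high, fixed) to the left of the rack. z up; x points away from the robot, the display is on the -x side. The pan does not move.
Not all that is in view belongs to the job. Of the things that look like the part that bears bar_grip, the larger one is meant.

How it is judged:
By the outcome, as a careful person would: the job done as asked, in the order asked, and still so for the second after the job is handed in, with the robot touching nothing.
It also fails if it takes over 58 s, if anything falls off the work surface, if the arm or the gripper's body presses on something with over 40 N, if the wrist force passes 120 N, or if a joint passes its speed limit or range.

## Working session

There is one attempt and no reset: what is moved stays moved. The work goes in short steps, Python scripts to look and compute and a tool call to move; the robot and the scene stay as the last step left them, time stands still between calls to the robot, and variables do not carry over. Pictures are saved under pics/ and viewed, at most 10 in all, crops included, and the job is handed in when it is done.

Besides the shell and the picture viewer there is one more tool, called as name(argument=value, ...), one argument or row to a line, values as JSON. play_rows: Moves the arm, as the interface text tells. Its arguments: {"type":"object","properties":{"plan":{"type":"array","items":{"type":"array","items":{"type":"number"}}},"grip":{"type":"number"}},"required":["plan"]}

```bash
mkdir -p pics
cat > h.py <<'E'
import numpy as np, cv2
from plant import *
def look(c,name=None):
    s=snapshot(c)
    if name: cv2.imwrite(f'pics/{name}.png',cv2.cvtColor(s['frame'],cv2.COLOR_RGB2BGR))
    return s
E
python3 - <<'E'
from h import *
for c in ['scene','top']:
    s=look(c,c+'1'); print(c,s['position'],s['attitude'],s['fx'])
    for t in ['bar_grip','wide_vial_centre','narrow_vial_centre','pan']:
        for d in spot_point(c,t)[:3]: print(t,np.round(d['position'],4),round(d['score'],2))
    for d in spot_in(c,'bar_grip')[:3]: print('in bar',np.round(d['position'],4),round(d['score'],2))
o=get_obs();print(o)
E
```

```text
scene [-0.02068182 -0.46996908  0.77032176] [-133.57635564   -0.78592694  -49.3033258 ] 426.4378480432351
bar_grip [ 0.3702 -0.2658  0.0203] 0.85
bar_grip [ 0.6178 -0.1137  0.1159] 0.65
wide_vial_centre [ 0.6099 -0.1604  0.0488] 0.53
wide_vial_centre [ 0.6339 -0.0743  0.047 ] 0.45
narrow_vial_centre [ 0.6349 -0.0741  0.0478] 0.76
pan [0.5647 0.2156 0.0483] 0.9
in bar [ 0.3655 -0.2724  0.0089] 0.77
in bar [ 0.6108 -0.1282  0.104 ] 0.61
top [ 0.43762619 -0.01206528  1.35185063] [-1.75633464e+02  1.95792649e-02 -8.83573027e+01] 480.22964451138114
bar_grip [ 0.623  -0.1157  0.1177] 0.88
bar_grip [ 0.3688 -0.266   0.0182] 0.6
wide_vial_centre [ 0.6023 -0.1613  0.0477] 0.66
narrow_vial_centre [ 0.6321 -0.0693  0.0482] 0.42
pan [0.567  0.2191 0.052 ] 0.94
pan [ 0.6318 -0.072   0.0468] 0.57
in bar [ 0.6201 -0.1148  0.101 ] 0.94
in bar [ 0.371  -0.2621  0.0081] 0.57
{'clock': 0.6, 'joint_pos': array([ 8.65252272e+01,  2.05430338e+01,  6.81025241e-01,  8.71267338e-04,
       -7.01355116e+01, -1.65064751e+01]), 'qvel': array([ 0.06474816,  0.0786534 ,  0.02661102, -0.10602326,  0.11741138,
       -0.05176037]), 'tau': array([ 1.01599591e-03, -5.81987965e+01,  2.93180984e+01,  6.99961692e+00,
        1.24343953e-02, -3.00821137e-05]), 'tool_pos': array([0.23067546, 0.63433173, 0.24559445]), 'orientation': array([-1.79997389e+02, -8.10706632e-05, -1.99809518e+01]), 'force': array([-0.13287728,  0.57244746,  0.24077641]), 'moment': array([-0.02230492, -0.05843699, -0.01909911]), 'gripper_force': 0.0, 'opening': 0.08798895543276009}
```

View pics/scene1.png

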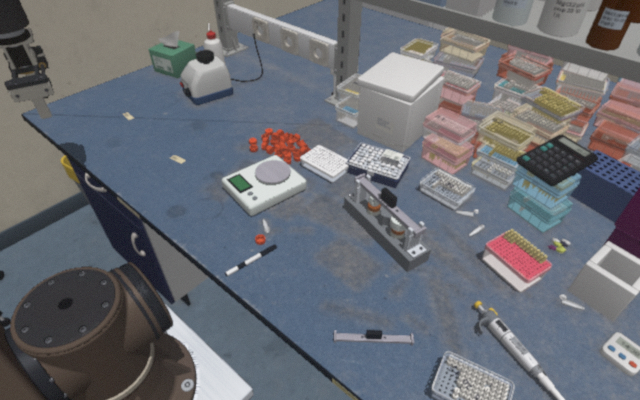

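View pics/top1.png

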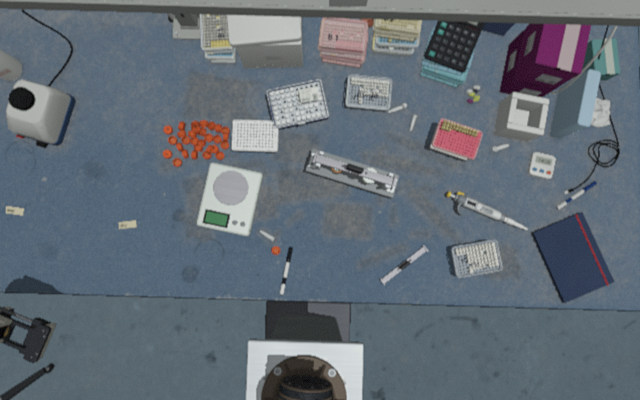

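The scene picture shows the rack with the bar at about (388,218). A smaller look-alike bar lies on the bench at (373,337), and the balance is at (265,183). In the top view the wide vial is on the right (-y) side of the rack.

```bash
cat >> h.py <<'E'
from scipy.spatial.transform import Rotation as Ro
def rows(target,yaw,n):
    """constant row (cm, deg) repeated n times to bring a downward tool to target/yaw"""
    o=get_obs(); R=Ro.from_euler('xyz',o['orientation'],degrees=True)
    Rt=Ro.from_euler('xyz',[180,0,yaw],degrees=True)
    w=(R.inv()*Rt).as_rotvec()/n
    D=R.inv().apply(np.array(target)-o['tool_pos'])*100
    S=sum(Ro.from_rotvec(k*w).as_matrix() for k in range(n))
    print(n,'x',np.round(np.r_[np.linalg.solve(S,D),np.degrees(w)],2),'end reach',np.hypot(*target[:2]))
def spots(c,ts=('bar_grip','wide_vial_centre','narrow_vial_centre'),name=None):
    look(c,name)
    for t in ts:
        for d in spot_point(c,t)[:3]: print(c,t,np.round(d['position'],4),round(d['score'],2))
E
python3 - <<'E'
from h import *
rows([.62,-.115,.25],-107,20); rows([.62,-.115,.25],-107,24)
E
```

```text
20 x [ 4.65  0.1  -0.02 -0.    0.    4.35] end reach 0.6305751343020116
24 x [ 3.88  0.06 -0.02 -0.    0.    3.63] end reach 0.6305751343020116
```

play_rows(
  plan=[
    [3.88,0.06,0,0,0,3.63],
    [3.88,0.06,0,0,0,3.63],
    [3.88,0.06,0,0,0,3.63],
    [3.88,0.06,0,0,0,3.63],
    [3.88,0.06,0,0,0,3.63],
    [3.88,0.06,0,0,0,3.63],
    [3.88,0.06,0,0,0,3.63],
    [3.88,0.06,0,0,0,3.63],
    [3.88,0.06,0,0,0,3.63],
    [3.88,0.06,0,0,0,3.63],
    [3.88,0.06,0,0,0,3.63],
    [3.88,0.06,0,0,0,3.63],
    [3.88,0.06,0,0,0,3.63],
    [3.88,0.06,0,0,0,3.63],
    [3.88,0.06,0,0,0,3.63],
    [3.88,0.06,0,0,0,3.63],
    [3.88,0.06,0,0,0,3.63],
    [3.88,0.06,0,0,0,3.63],
    [3.88,0.06,0,0,0,3.63],
    [3.88,0.06,0,0,0,3.63],
  ],
)

```text
clock: 2.27
tool_pos: [0.6432, 0.0357, 0.2455]
orientation: [-180.0, -0.0, -92.8]
force: [1.1, -0.3, -0.2]
opening: 0.0877
gripper_force: 0.0
```

play_rows(
  plan=[
    [3.88,0.06,0,0,0,3.63],
    [3.88,0.06,0,0,0,3.63],
    [3.88,0.06,0,0,0,3.63],
    [3.88,0.06,0,0,0,3.63],
    [0,0,0,0,0,0],
  ],
)

```text
clock: 2.68
tool_pos: [0.6172, -0.1208, 0.2458]
orientation: [180.0, -0.1, -107.6]
force: [0.8, 0.5, 0.0]
opening: 0.0878
gripper_force: 0.0
```

Run:
```python
from h import *
o=get_obs();print(o['clock'],o['tool_pos'],o['orientation'],o['joint_pos'])
spots('wrist',name='w1'); spots('top',name='t2')
```

```text
2.6833 [ 0.61715588 -0.12076342  0.24581063] [ 1.79978265e+02 -5.02823470e-02 -1.07575656e+02] [ 6.70846139e+00  1.62522842e+01 -5.47654150e+00  3.97054642e-02
 -6.83116697e+01 -2.42988131e+01]
wrist bar_grip [ 0.6197 -0.1118  0.1186] 0.78
wrist narrow_vial_centre [ 0.6373 -0.071   0.0488] 0.54
top bar_grip [ 0.6248 -0.1152  0.1141] 0.9
top bar_grip [ 0.3688 -0.267   0.0187] 0.82
top wide_vial_centre [ 0.6056 -0.162   0.0459] 0.58
top narrow_vial_centre [ 0.631  -0.0713  0.05  ] 0.46
```

View pics/w1.png

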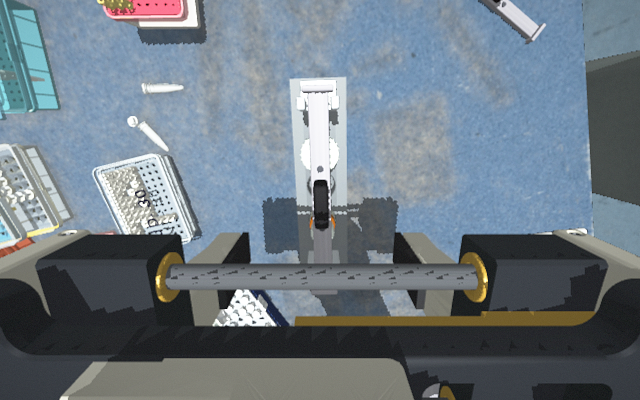

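```bash
cat >> h.py <<'E'
def back(s,u,v,z):
    """pixel to world on plane z"""
    R=Ro.from_euler('xyz',s['attitude'],degrees=True)
    d=R.apply([(u-s['cx'])/s['fx'],(v-s['cy'])/s['fy'],1]); p=np.array(s['position'])
    return p+d*(z-p[2])/d[2]
E
python3 - <<'E'
from h import *
s=look('wrist'); print(s['position'],s['attitude'])
a=back(s,319,86,.108)
b=back(s,320.5,190,.132); print(a,b,np.degrees(np.arctan2(*(b-a)[:2])))
for u,v in [(319,98),(319.5,170),(322,245)]: print(back(s,u,v,.102))
# rack edges
for u,v in [(291.5,80),(346,80),(346.5,190),(290,190)]: print(back(s,u,v,.04))
t=look('top')
im=cv2.imread('pics/w1.png'); A=cv2.resize(im[70:260,250:400],None,fx=3,fy=3,interpolation=2)
im=cv2.imread('pics/t2.png'); B=cv2.resize(im[140:200,290:410],None,fx=3,fy=3,interpolation=2)
B=cv2.copyMakeBorder(B,0,A.shape[0]-B.shape[0],0,0,0) ; B=B[:,:350]
cv2.imwrite('pics/c1.png',np.hstack([A,B]))
E
```

```text
[ 0.59741273 -0.18689518  0.38392778] [1.63612673e+02 7.41233905e-03 1.63008532e+02]
[ 0.59152796 -0.21316698  0.108     ] [ 0.61694915 -0.12531824  0.132     ] 16.139094210382037
[ 0.59449367 -0.20369339  0.102     ]
[ 0.61414663 -0.13816956  0.102     ]
[ 0.63583854 -0.05833442  0.102     ]
[ 0.61787375 -0.23472745  0.04      ]
[ 0.55911029 -0.21677027  0.04      ]
[ 0.59287453 -0.09329598  0.04      ]
[ 0.66069509 -0.1140173   0.04      ]
```

View pics/c1.png

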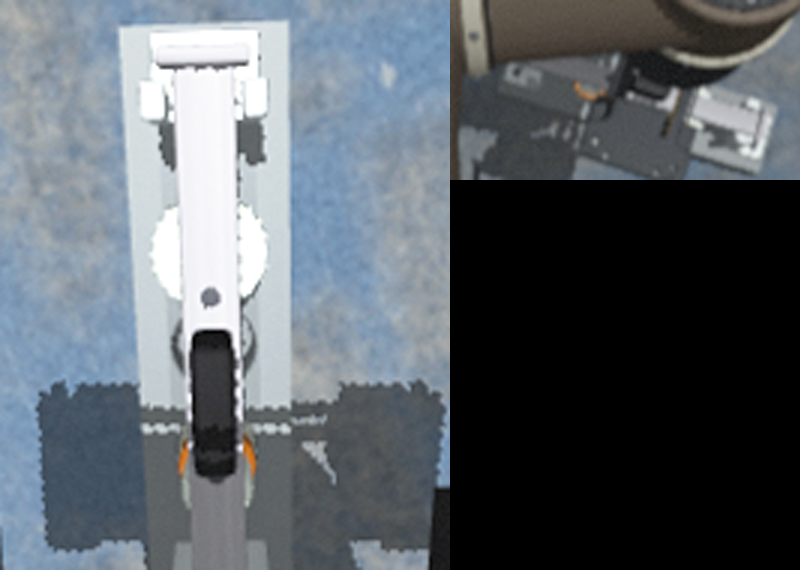

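Run:
```python
from h import *
s=look('wrist')
e=[back(s,u,v,.132) for u,v in [(321,180.7),(322,223)]]; print(e,np.linalg.norm(e[0]-e[1]),'mid',(e[0]+e[1])/2)
for h in [(e[0],e[1]),(back(s,319,110,.102),back(s,322.7,250,.102)),(back(s,317.7,85,.108),(e[0]+e[1])/2)]:
    d=h[1]-h[0]; print('bar yaw',-np.degrees(np.arctan2(d[0],d[1])))
rows([.621,-.113,.15],-107,5)
```

```text
[array([ 0.61385941, -0.13376353,  0.132     ]), array([ 0.62499262, -0.09414854,  0.132     ])] 0.04114967026413138 mid [ 0.61942601 -0.11395604  0.132     ]
bar yaw -15.697235390885211
bar yaw -15.548531403169585
bar yaw -15.100425052538746
5 x [-0.04 -0.03  1.91  0.   -0.   -0.01] end reach 0.6311972750258036
```

Run:
```python
from h import *
rows([.620,-.113,.125],-105.6,6)
```

```text
6 x [-0.03 -0.01  2.01  0.   -0.   -0.24] end reach 0.6302134559020459
```

play_rows(
  plan=[
    [-0.03,-0.01,2.01,0,0,-0.24],
    [-0.03,-0.01,2.01,0,0,-0.24],
    [-0.03,-0.01,2.01,0,0,-0.24],
    [-0.03,-0.01,2.01,0,0,-0.24],
    [-0.03,-0.01,2.01,0,0,-0.24],
    [-0.03,-0.01,2.01,0,0,-0.24],
    [0,0,0,0,0,0],
    [0,0,0,0,0,0],
  ],
)

```text
clock: 3.9
tool_pos: [0.6197, -0.1136, 0.1243]
orientation: [179.9, -0.1, -105.6]
force: [-0.2, 0.2, 0.7]
opening: 0.0879
gripper_force: 0.0
```

play_rows(
  plan=[
    [0,0,0,0,0,0],
    [0,0,0,0,0,0],
    [0,0,0,0,0,0],
    [0,0,0,0,0,0],
    [0,0,0,0,0,0],
    [0,0,0,0,0,0],
    [0,0,0,0,0,0],
    [0,0,0,0,0,0],
  ],
  grip=0.5,
)

```text
clock: 4.57
tool_pos: [0.6201, -0.1138, 0.125]
orientation: [-180.0, 0.0, -105.7]
force: [-0.1, -0.1, -0.2]
opening: 0.0396
gripper_force: 0.0
```

Fingers still closing.

play_rows(
  plan=[
    [0,0,0,0,0,0],
    [0,0,0,0,0,0],
    [0,0,0,0,0,0],
    [0,0,0,0,0,0],
    [0,0,0,0,0,0],
    [0,0,0,0,0,0],
    [0,0,0,0,0,0],
  ],
)

```text
clock: 5.15
tool_pos: [0.6201, -0.1138, 0.1249]
orientation: [180.0, -0.0, -105.7]
force: [-0.0, -0.3, -0.3]
opening: 0.0137
gripper_force: 30.0
```

play_rows(
  plan=[
    [0,0,-0.5,0,0,0],
    [0,0,-1,0,0,0],
    [0,0,-1.5,0,0,0],
    [0,0,-1.5,0,0,0],
    [0,0,-1.5,0,0,0],
    [0,0,0,0,0,0],
    [0,1,0,0,0,0],
    [0,2,0,0,0,0],
    [0,2,0,0,0,0],
    [0,2,0,0,0,0],
    [0,2,0,0,0,0],
    [0,2,0,0,0,0],
    [0,1,0,0,0,0],
    [0,0,2,0,0,0],
    [0,0,2,0,0,0],
    [0,0,2,0,0,0],
    [0,0,2,0,0,0],
    [0,0,2,0,0,0],
    [0,0,1,0,0,0],
    [0,0,0,0,0,0],
  ],
)

```text
clock: 6.82
tool_pos: [0.5027, -0.0816, 0.0727]
orientation: [179.8, -0.1, -105.7]
force: [-0.7, -0.0, -1.4]
opening: 0.0141
gripper_force: 30.0
```

Run:
```python
from h import *
spots('scene',name='s2'); o=get_obs(); print(o['tool_pos'],o['force'],o['moment'],o['opening'])
spots('wrist',name='w2')
```

```text
scene bar_grip [ 0.3706 -0.2654  0.0172] 0.94
scene bar_grip [ 0.5012 -0.0813  0.0632] 0.68
scene wide_vial_centre [ 0.6091 -0.1631  0.0487] 0.8
scene narrow_vial_centre [ 0.6332 -0.0746  0.0462] 0.37
[ 0.50542245 -0.08129561  0.0760439 ] [ 0.0382504  -1.14145114 -1.23650426] [ 0.09433603 -0.06106154 -0.00415148] 0.013661320524290496
wrist bar_grip [ 0.5063 -0.081   0.0673] 0.95
wrist wide_vial_centre [ 0.6031 -0.1603  0.0496] 0.7
wrist narrow_vial_centre [ 0.6329 -0.0728  0.0488] 0.6
```

View pics/s2.png

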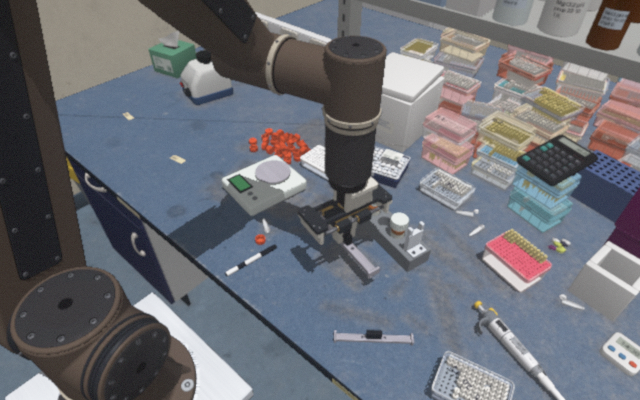

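The bar is held level in front of the rack at about (355,258), and the wide-capped vial is exposed at (400,222). I'll lower the bar now.

play_rows(
  plan=[
    [0,0,1,0,0,0],
    [0,0,1,0,0,0],
    [0,0,0.8,0,0,0],
    [0,0,0.5,0,0,0],
    [0,0,0.3,0,0,0],
    [0,0,0.2,0,0,0],
    [0,0,0.1,0,0,0],
    [0,0,0,0,0,0],
    [0,0,0,0,0,0],
  ],
)

```text
clock: 7.97
tool_pos: [0.5048, -0.0814, 0.0361]
orientation: [-180.0, 0.0, -105.7]
force: [0.2, -0.3, -0.8]
opening: 0.0138
gripper_force: 30.0
```

play_rows(
  plan=[
    [0,0,0.1,0,0,0],
    [0,0,0.05,0,0,0],
    [0,0,0,0,0,0],
    [0,0,0,0,0,0],
  ],
)

```text
clock: 8.3
tool_pos: [0.5048, -0.0814, 0.0348]
orientation: [-180.0, 0.0, -105.7]
force: [-1.0, 0.6, 3.0]
opening: 0.0138
gripper_force: 30.0
```

play_rows(
  plan=[
    [0,0,0,0,0,0],
    [0,0,0,0,0,0],
    [0,0,0,0,0,0],
    [0,0,0,0,0,0],
    [0,0,0,0,0,0],
    [0,0,0,0,0,0],
    [0,0,-1,0,0,0],
    [0,0,-2.5,0,0,0],
    [0,0,-3,0,0,0],
    [0,0,-3,0,0,0],
    [0,0,-3,0,0,0],
    [0,0,-3,0,0,0],
    [0,0,0,0,0,0],
    [0,0,0,0,0,0],
  ],
  grip=8.76,
)

```text
clock: 9.47
tool_pos: [0.5056, -0.0812, 0.1922]
orientation: [-179.7, 0.1, -105.7]
force: [0.2, -1.0, -1.4]
opening: 0.087
gripper_force: 0.0
```

Run:
```python
from h import *
spots('wrist',name='w3'); spots('top',name='t3'); spots('wrist')
rows([.6065,-.161,.19],-105.6,5)
```

```text
wrist bar_grip [ 0.505 -0.083  0.028] 0.75
wrist wide_vial_centre [ 0.6034 -0.1578  0.0498] 0.84
wrist narrow_vial_centre [ 0.6361 -0.0736  0.0526] 0.83
top bar_grip [ 0.3697 -0.2657  0.0177] 0.58
top narrow_vial_centre [ 0.633  -0.0699  0.0486] 0.6
wrist bar_grip [ 0.504  -0.0821  0.0267] 0.64
wrist wide_vial_centre [ 0.6025 -0.1582  0.0469] 0.84
wrist narrow_vial_centre [ 0.6347 -0.0721  0.049 ] 0.57
5 x [ 0.98 -2.39 -0.02  0.01 -0.   -0.01] end reach 0.6275055776644539
```

View pics/w3.png

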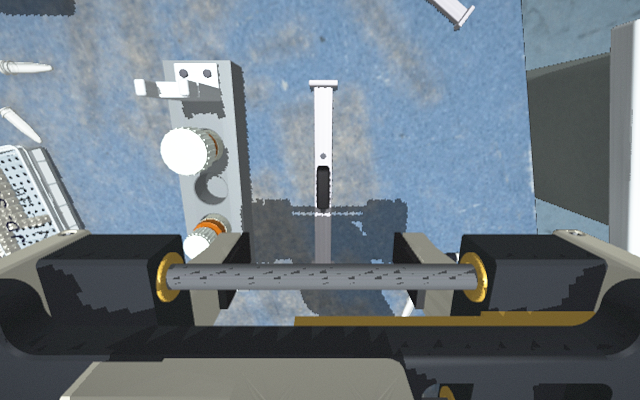

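Run:
```python
from h import *
s=look('wrist'); im=cv2.imread('pics/w3.png')
m=(im[110:185,150:230].min(2)>225).astype(np.uint8)
n,l,st,c=cv2.connectedComponentsWithStats(m); k=1+st[1:,4].argmax(); print(st[k],c[k]+[150,110])
cn=max(cv2.findContours((l==k).astype(np.uint8),0,2)[0],key=cv2.contourArea)
(x,y),r=cv2.minEnclosingCircle(cn); x+=150;y+=110
print(x,y,r,back(s,x,y,.088), np.linalg.norm(back(s,x+r,y,.088)-back(s,x-r,y,.088)))
```

```text
[  11   17   46   48 1688] [183.40936019 151.15699052]
184.8111114501953 150.46666717529297 25.263776779174805 [ 0.60194235 -0.15942067  0.088     ] 0.04244597857976716
```

Run:
```python
from h import *
rows([.604,-.159,.17],-105.6,5)
```

```text
5 x [ 0.96 -2.33  0.39  0.   -0.   -0.01] end reach 0.6245774571660427
```

play_rows(
  plan=[
    [0.96,-2.33,0.4,0,0,0],
    [0.96,-2.33,0.4,0,0,0],
    [0.96,-2.33,0.4,0,0,0],
    [0.96,-2.33,0.4,0,0,0],
    [0.96,-2.33,0.4,0,0,0],
    [0,0,0,0,0,0],
    [0,0,0,0,0,0],
  ],
)

```text
clock: 10.7
tool_pos: [0.604, -0.1598, 0.1682]
orientation: [179.9, -0.0, -105.7]
force: [-0.4, 0.2, 0.7]
opening: 0.0873
gripper_force: 0.0
```

Run:
```python
from h import *
spots('wrist',name='w4');spots('scene',['wide_vial_centre']); s=look('wrist');spots('wrist',['wide_vial_centre'])
im=cv2.imread('pics/w4.png'); cv2.imwrite('pics/w4c.png',cv2.resize(im[100:330,200:440],None,fx=2.5,fy=2.5))
rows([.604,-.159,.079],-105.6,5)
print(s['position'],s['attitude'])
for v in (180,200,220,240): print(v,back(s,320,v,.088))
```

```text
wrist bar_grip [ 0.3696 -0.2651  0.0154] 0.91
wrist bar_grip [ 0.5053 -0.0827  0.0261] 0.63
wrist wide_vial_centre [ 0.6017 -0.157   0.0481] 0.66
wrist narrow_vial_centre [ 0.6329 -0.0747  0.0521] 0.73
scene wide_vial_centre [ 0.6107 -0.1586  0.0497] 0.9
wrist wide_vial_centre [ 0.6037 -0.1587  0.049 ] 0.58
5 x [ 0.   -0.01  1.82 -0.01  0.   -0.01] end reach 0.6245774571660427
[ 0.5832049  -0.23177035  0.30851429] [1.63597642e+02 5.59887113e-02 1.64385142e+02]
180 [ 0.59736783 -0.18548851  0.088     ]
200 [ 0.60185802 -0.16949736  0.088     ]
220 [ 0.60653922 -0.15282596  0.088     ]
240 [ 0.61142389 -0.13542996  0.088     ]
```

View pics/w4c.png

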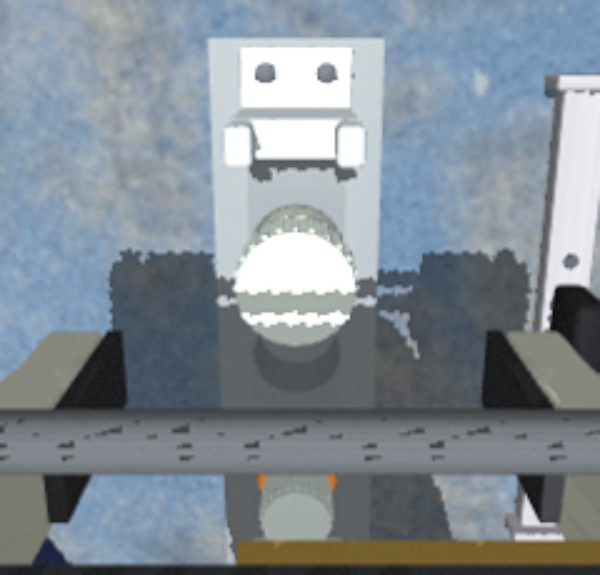

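The cap shows between the open fingers at about full-image (318,216), which puts it near (0.606,-0.157). The bracket is clear of the fingers.

play_rows(
  plan=[
    [-0.12,-0.07,1,0,0,0],
    [-0.12,-0.07,2,0,0,0],
    [0,0,2,0,0,0],
    [0,0,2,0,0,0],
    [0,0,1.3,0,0,0],
    [0,0,0.8,0,0,0],
    [0,0,0,0,0,0],
    [0,0,0,0,0,0],
  ],
)

```text
clock: 11.82
tool_pos: [0.6058, -0.1571, 0.0782]
orientation: [180.0, -0.0, -105.6]
force: [0.0, 0.5, 0.2]
opening: 0.0877
gripper_force: 0.0
```

play_rows(
  plan=[
    [0,0,0,0,0,0],
    [0,0,0,0,0,0],
    [0,0,0,0,0,0],
    [0,0,0,0,0,0],
    [0,0,0,0,0,0],
    [0,0,0,0,0,0],
    [0,0,0,0,0,0],
    [0,0,0,0,0,0],
    [0,0,0,0,0,0],
    [0,0,0,0,0,0],
    [0,0,0,0,0,0],
  ],
  grip=2.5,
)

```text
clock: 12.73
tool_pos: [0.6058, -0.1571, 0.0785]
orientation: [180.0, -0.0, -105.7]
force: [1.3, -1.1, 1.0]
opening: 0.0393
gripper_force: 30.0
```

play_rows(
  plan=[
    [0,0,-0.5,0,0,0],
    [0,0,-1,0,0,0],
    [0,0,-1.5,0,0,0],
    [0,0,-2,0,0,0],
    [0,0,-2,0,0,0],
    [0,0,-2,0,0,0],
    [0,0,-2,0,0,0],
    [0,0,-1,0,0,0],
    [0,0,-0.5,0,0,0],
    [0,0,0,0,0,0],
  ],
)

```text
clock: 13.57
tool_pos: [0.6061, -0.1571, 0.2047]
orientation: [-179.9, 0.0, -105.7]
force: [-0.2, 0.0, -0.4]
opening: 0.0394
gripper_force: 30.0
```

Run:
```python
from h import *
spots('scene',['pan','wide_vial_centre']);spots('top',['pan']);spots('top',['pan'],'t5')
o=get_obs();print(o['tool_pos'],o['opening'],o['gripper_force'])
rows([.566,.218,.20],-75,16)
```

```text
scene pan [0.5671 0.2148 0.0483] 0.73
scene wide_vial_centre [ 0.6087 -0.1617  0.1759] 0.63
top pan [0.5679 0.218  0.0474] 0.61
top pan [0.57   0.2174 0.0496] 0.85
[ 0.6054539  -0.15712458  0.20245233] 0.03885505056779773 29.999732673168182
16 x [-2.37  0.3   0.02  0.01 -0.   -1.92] end reach 0.6065311203887233
```

play_rows(
  plan=[
    [-2.37,0.3,0,0,0,-1.92],
    [-2.37,0.3,0,0,0,-1.92],
    [-2.37,0.3,0,0,0,-1.92],
    [-2.37,0.3,0,0,0,-1.92],
    [-2.37,0.3,0,0,0,-1.92],
    [-2.37,0.3,0,0,0,-1.92],
    [-2.37,0.3,0,0,0,-1.92],
    [-2.37,0.3,0,0,0,-1.92],
    [-2.37,0.3,0,0,0,-1.92],
    [-2.37,0.3,0,0,0,-1.92],
    [-2.37,0.3,0,0,0,-1.92],
    [-2.37,0.3,0,0,0,-1.92],
    [-2.37,0.3,0,0,0,-1.92],
    [-2.37,0.3,0,0,0,-1.92],
    [-2.37,0.3,0,0,0,-1.92],
    [-2.37,0.3,0,0,0,-1.92],
    [0,0,0,0,0,0],
    [0,0,0,0,0,0],
  ],
)

```text
clock: 15.42
tool_pos: [0.5661, 0.2195, 0.203]
orientation: [180.0, -0.0, -74.8]
force: [0.4, -1.1, -0.7]
opening: 0.0393
gripper_force: 30.0
```

Run:
```python
from h import *
spots('wrist',['pan','wide_vial_centre'],'w5');spots('scene',['wide_vial_centre','narrow_vial_centre','pan'],'s5')
o=get_obs();print(o['tool_pos'],o['opening'],o['gripper_force'])
rows([.567,.217,.1205],-75,6)
im=np.hstack([cv2.imread('pics/w5.png')[60:330,180:460],cv2.imread('pics/s5.png')[80:350,170:450]])
cv2.imwrite('pics/m5.png',cv2.resize(im,None,fx=1.4,fy=1.4))
```

```text
wrist pan [0.5668 0.2127 0.0507] 0.89
wrist wide_vial_centre [0.5616 0.2226 0.1721] 0.83
scene wide_vial_centre [0.5683 0.2152 0.1726] 0.75
scene narrow_vial_centre [ 0.6326 -0.0742  0.0477] 0.57
scene pan [0.5667 0.2155 0.0472] 0.65
[0.56689042 0.21776822 0.20339679] 0.03923547914790508 29.999777376651764
6 x [ 0.01  0.    1.38  0.   -0.   -0.  ] end reach 0.6071062509973028
```

View pics/m5.png

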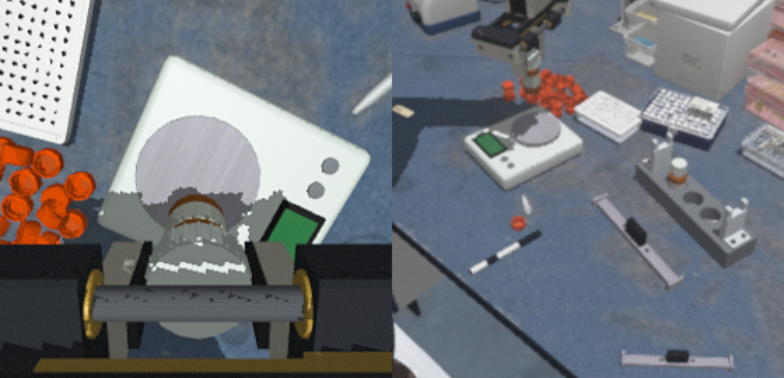

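The vial hangs upright over the pan, the bar lies flat with its handle up, and the narrow vial is still in the rack. I'll lower the vial.

play_rows(
  plan=[
    [0,0,1,0,0,0],
    [0,0,2,0,0,0],
    [0,0,2,0,0,0],
    [0,0,1.5,0,0,0],
    [0,0,1,0,0,0],
    [0,0,0.5,0,0,0],
    [0,0,0.2,0,0,0],
    [0,0,0,0,0,0],
    [0,0,0,0,0,0],
  ],
)

```text
clock: 16.52
tool_pos: [0.5671, 0.2188, 0.1222]
orientation: [-179.9, 0.0, -74.9]
force: [0.2, 0.3, -0.3]
opening: 0.0392
gripper_force: 30.0
```

play_rows(
  plan=[
    [0,0,0.1,0,0,0],
    [0,0,0.1,0,0,0],
    [0,0,0,0,0,0],
    [0,0,0,0,0,0],
  ],
)

```text
clock: 16.85
tool_pos: [0.5667, 0.2186, 0.1198]
orientation: [-180.0, 0.0, -74.9]
force: [-0.5, -1.0, -0.7]
opening: 0.0392
gripper_force: 30.0
```

play_rows(
  plan=[
    [0,0,0.07,0,0,0],
    [0,0,0.07,0,0,0],
    [0,0,0,0,0,0],
    [0,0,0,0,0,0],
  ],
)

```text
clock: 17.18
tool_pos: [0.5668, 0.2186, 0.1184]
orientation: [-180.0, 0.0, -74.9]
force: [-1.5, -0.4, 3.1]
opening: 0.0386
gripper_force: 30.0
```

Contact felt on the pan, so I'll open and withdraw.

play_rows(
  plan=[
    [0,0,0,0,0,0],
    [0,0,0,0,0,0],
    [0,0,0,0,0,0],
    [0,0,0,0,0,0],
    [0,0,0,0,0,0],
    [0,0,0,0,0,0],
    [0,0,0,0,0,0],
    [0,0,0,0,0,0],
    [0,0,-0.5,0,0,0],
    [0,0,-1,0,0,0],
    [0,0,-2,0,0,0],
    [0,0,-3,0,0,0],
    [0,0,-3,0,0,0],
    [0,0,-2,0,0,0],
    [0,0,0,0,0,0],
    [0,0,0,0,0,0],
  ],
  grip=8.76,
)

```text
clock: 18.52
tool_pos: [0.5673, 0.2189, 0.2356]
orientation: [-179.8, 0.1, -74.9]
force: [-1.0, 0.3, -0.5]
opening: 0.0881
gripper_force: 0.0
```

Run:
```python
from h import *
spots('wrist',['wide_vial_centre','pan'],'w6');spots('scene',['wide_vial_centre','narrow_vial_centre','bar_grip'],'s6')
im=np.hstack([cv2.imread('pics/w6.png')[60:330,180:460],cv2.imread('pics/s6.png')[80:350,170:450]])
cv2.imwrite('pics/m6.png',cv2.resize(im,None,fx=1.4,fy=1.4))
```

```text
wrist wide_vial_centre [0.5637 0.2181 0.0888] 0.73
wrist pan [0.567  0.212  0.0485] 0.74
scene wide_vial_centre [0.5712 0.2173 0.0879] 0.72
scene wide_vial_centre [ 0.5035 -0.0832  0.0257] 0.17
scene narrow_vial_centre [ 0.6331 -0.0746  0.0496] 0.71
scene bar_grip [ 0.504  -0.0819  0.0227] 0.92
scene bar_grip [ 0.3688 -0.268   0.0184] 0.76
```

View pics/m6.png

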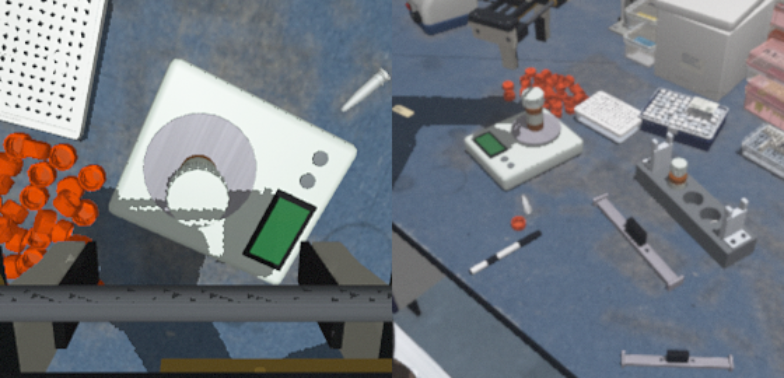

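The wide-capped vial stands upright near the middle of the pan, the bar is flat on the bench, the narrow vial is in the rack, and the gripper is clear.

```bash
python3 -c "from plant import *; print(close_job())"
```

```text
the job is handed in; nothing more can be done
None
```

The job is done and handed in at about 19 s on the robot's clock: the bar lies flat on the bench in front of the rack with its handle up, the wide-capped vial stands upright near the middle of the balance pan, and the narrow-capped vial is still in the rack.

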